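Change lamp bases on the drilling jig, notch to the guide

TASK

Clear the drilled lamp base off the jig's round table and stand it on the round cork pad, then stand the fresh lamp base from the drying board centrally on the jig's table with the notch in its foot facing straight at the drill guide, ready for its cable hole. The wood is soft and finished: grip it lightly and set both down gently and upright. Do not knock the jig or disturb the vase, oil bottle, bowl and gouge.

Things in the scene. Friction and masses are not known exactly. Their poses are not given: they have to be found in the camera images.
- drilled: limewood lamp base, 155 mm tall, 0.3 kg: twelve-sided foot 96 mm across flats, 18 mm thick, with one V notch in its rim (26 mm wide, 22 deep); bulb 52 mm across at height 48; plain neck 30 mm in diameter from height 92 to the top. Origin: centre of underside; z up; x from the axis to the notch. A squeeze over 60 N a finger bruises it. At first on the jig's table.
- fresh: limewood lamp base, 155 mm tall, 0.3 kg: twelve-sided foot 96 mm across flats, 18 mm thick, with one V notch in its rim (26 mm wide, 22 deep); bulb 52 mm across at height 48; plain neck 30 mm in diameter from height 92 to the top. Origin: centre of underside; z up; x from the axis to the notch. A squeeze over 60 N a finger bruises it. At first on the drying board.
- notch (a point): middle of the mouth of the fresh lamp base's notch: at the rim of the foot, 48 mm from its axis, 9 mm above its underside
- jig: fixed drilling jig: round dark steel table, 104 mm in diameter, top 30 mm above the bench; green base plate 195 x 116 x 12 mm (x -62 to 133); green upright 36 x 50 mm, 200 mm tall, its near face 92 mm from the table's axis. Origin: on the table's axis at bench height; z up; x from the axis to the upright and its drill guide.
- guide (a point): tip of the drill guide, a level steel tube 18 mm in diameter that sticks out from the upright towards the table's axis; the tip is 62 mm from that axis and its centre 39 mm above the bench (9 mm above the table)
- board: dark drying board fixed on the bench, 120 x 350 mm, 14 mm thick; origin at the centre of its underside, long side along its y. On it stand in any order, 115 mm apart in a row, the fresh lamp base, the vase and the pad.
- pad: round cork pad fixed on the drying board, 112 mm in diameter, 6 mm thick; origin at the centre of its underside, 14 mm above the bench
- vase: turned vase without a notch, 170 mm tall, up to 74 mm in diameter, standing on the drying board; origin at the centre of its underside. Leave alone.
- oil: amber oil bottle, 62 mm in diameter, 190 mm tall, standing on the bench; origin at the centre of its underside. Leave alone.
- bowl: wooden bowl, 110 mm in diameter, 50 mm tall, on the bench just beyond the drying board; origin at the centre of its underside. Leave alone.
- gouge: turning gouge lying on the bench, 250 mm long along its x, 28 mm thick; origin under its middle. Leave alone.

How it is judged:
By the outcome, as a careful person would: the job done as asked, in the order asked, and still so for the second after the job is handed in, with the robot touching nothing.
It also fails if it takes over 72 s, if anything falls off the work surface, if the arm or the gripper's body presses on something with over 40 N, if the wrist force passes 120 N, or if a joint passes its speed limit or range.

ROBOT

A 6-joint arm with a two-finger parallel gripper is mounted at the origin on the work surface. World frame = base frame: x ahead of the robot, y to its left, z up, the work surface at z = 0. Lengths are in m, angles in rad, forces in N, time in s.
With the tool pointing down it reaches from about 0.35 to 0.775 m from the base axis. Payload 7.3 kg.
Tool frame: the origin (TCP) lies midway between the tips of the shut fingers; the grasp point (between the pads) lies 19 mm behind it (tcp_to_grasp is the distance from the TCP to the grasp point, in m); z points along the fingers, y is the line along which they close (so a half turn about z gives the same grasp; the last joint's range is limited). The gripper opens to 92 mm and grips with 3 to 60 N. Pads are 19 mm wide; open, the fingers measure 130 mm over their backs; the gripper's body (75 mm by 190 mm) begins 47 mm behind the grasp point.
Start: joints at [1.011, 0.342, 1.524, -0, 1.275, -0.146], TCP at [0.211, 0.481, 0.2] pointing down, gripper open.
Joint ranges: [-2.53, 2.53], [-0.77, 2.02], [0.04, 2.7], [-1, 4.14], [0.28, 2.66], [-3.11, 3.11]. Speed limits (rad/s): [2.57, 2.57, 3.14, 3.14, 3.14, 3.14].

INTERFACE

Orientations are given as [roll, pitch, yaw] about the fixed x, y, z axes, in that order (R = Rz(yaw) Ry(pitch) Rx(roll)).
In Python, from cell import observe, read_camera, calibration, hand_in, tcp_to_grasp gives the robot as it stands.
- The arm moves only by the tool send_rows, never from a script. Its argument "targets" is a list of rows, each a list of 5 numbers: the opening, from 0 (shut) to 1 (fully open), then the shift along the world's x, y, z in m, then the turn about the world's z in rad. A call has 1 to 5 rows; each row shifts and turns the commanded pose from where the row before left it; what a row does not reach is not made up. A row lasts 1/10 s, in which the tool goes at most 50 mm and 8.59 degrees, less where a joint would pass 70% of its speed; a pose out of reach is approached as far as the arm can. A call is refused whole if a number of a shift passes 0.05 or a number of a turn 0.15, either way. A call with a gripper value outside its range is refused whole. The fingers move at their own pace and stop on an object; "grip_force" is the grip in N (left out, the last holds). Time passes only in rows, so rows that do not move let the fingers close. It gives the time, the measured TCP pose, the force, the opening and the grip force at its end, in the units of the state.
- observe(): the state, without advancing time (a new reading comes with each control period).
- read_camera(name): name is "scene" or "side" or "wrist"; returns (picture, depth): 420x560x3 uint8, red, green, blue; 420x560 float32, m along the optical axis (not along the pixel's ray), 0 where there is no reading.
- calibration(name): a dict with "intrinsics" (3x3 intrinsics, pixels), "world_to_cam" (4x4, takes a point from world to camera coordinates); the wrist camera has in their place "hand_eye" (4x4, takes a point from camera to tool coordinates, whose origin is the TCP and whose axes are the flange's). Camera axes: x right, y up, looking along -z (the intrinsics and any distortion apply to the point x, -y, -z); pixel columns grow to the right and rows downward; lengths in m; the calibration is good to about 2 mm. A picture is of the moment at which its call begins: read the wrist's pose just before it. calibration takes no time and is no camera call.
- hand_in(): hands the job in; it is judged then, once.
The state is a dict: "time": time; "qpos": joint angles; "qvel": joint speeds; "joint_efforts": joint torques, N m; "tool_pos": TCP position; "tool_rot": TCP orientation; "contact_force": force on the tool from outside, world axes, zero at the start; "torque": the same for the moment, N m; "opening": finger opening in m; "grip_force": force on a finger pad.
Only numpy, scipy, OpenCV 4.12 (cv2) and the standard library are available. Lean on these libraries where they do the work, as an engineer would, in place of code of your own. Each camera call takes 0.05 s, during which the arm holds its last target. There are 200 camera calls.

## Working session

There is one attempt and no reset: what is moved stays moved. The work goes in short steps, Python scripts to look and compute and a tool call to move; the robot and the scene stay as the last step left them, time stands still between calls to the robot, and variables do not carry over. Pictures are saved under pics/ and viewed, at most 14 in all, crops included, and the job is handed in when it is done.

Besides the shell and the picture viewer there is one more tool, called as name([rows], argument=value, ...), one row to a line, values as JSON. send_rows: Moves the arm, as the interface text tells. Its arguments: {"type":"object","properties":{"targets":{"type":"array","items":{"type":"array","items":{"type":"number"}}},"grip_force":{"type":"number"}},"required":["targets"]}

```bash
ls; mkdir -p pics; cat > h.py <<'E'
import numpy as np,cv2
from cell import *
from scipy.spatial.transform import Rotation as R
def grab(n):
    s=observe(); p,d=read_camera(n); c=calibration(n)
    if n=='wrist':
        T=np.eye(4);T[:3,:3]=R.from_euler('xyz',s['tool_rot']).as_matrix();T[:3,3]=s['tool_pos']
        M=T@np.array(c['hand_eye'])
    else: M=np.linalg.inv(np.array(c['world_to_cam']))
    return p,d,np.array(c['intrinsics']),M
def cloud(d,K,M):
    v,u=np.mgrid[:d.shape[0],:d.shape[1]]
    X=np.stack([(u-K[0,2])/K[0,0]*d,-(v-K[1,2])/K[1,1]*d,-d],-1)
    return X@M[:3,:3].T+M[:3,3]
def ray(px,z,K,M):
    px=np.atleast_2d(px).astype(float)
    D=np.stack([(px[:,0]-K[0,2])/K[0,0],-(px[:,1]-K[1,2])/K[1,1],-np.ones(len(px))],-1)@M[:3,:3].T
    o=M[:3,3]; return o+D*((z-o[2])/D[:,2])[:,None]
E
python3 - <<'E'
from h import *
print(observe(),tcp_to_grasp,calibration('wrist'),calibration('scene'))
for n in('scene','side','wrist'):
    p,d,K,M=grab(n); cv2.imwrite(f'pics/{n}0.png',p[:,:,::-1]); np.savez(f'{n}0.npz',p=p,d=d,K=K,M=M); print(n,M[:3,3],(d>0).mean())
E
```

```text
pics
{'time': 0.0, 'qpos': array([ 1.01096916e+00,  3.42703953e-01,  1.52503061e+00,  5.79597128e-06,
        1.27540004e+00, -1.45997642e-01]), 'qvel': array([1.03118066e-03, 1.47156634e-03, 6.63064191e-05, 7.61191141e-05,
       6.33270974e-04, 1.12186009e-03]), 'joint_efforts': array([ 6.95552262e-04, -4.31241846e+01, -2.44218099e+01,  7.20028114e-02,
        5.58709516e-02, -1.23802511e-04]), 'tool_pos': array([0.21084462, 0.48030387, 0.19915   ]), 'tool_rot': array([-3.14006791e+00, -2.29806064e-04,  2.72776126e+00]), 'contact_force': array([ 0.48015171,  0.59795267, -0.31429003]), 'torque': array([0.03516771, 0.00813961, 0.00407457]), 'grip_force': 0.0, 'opening': 0.0918030195772324} 0.0188 {'intrinsics': array([[333.23067722,   0.        , 279.16930885],
       [  0.        , 333.23067722, 209.02433053],
       [  0.        ,   0.        ,   1.        ]]), 'hand_eye': array([[ 1.31790492e-03,  9.64842182e-01,  2.62826610e-01,
         7.05576097e-02],
       [ 9.99999128e-01, -1.29466817e-03, -2.61591897e-04,
        -5.36903654e-04],
       [ 8.78783478e-05,  2.62826725e-01, -9.64843047e-01,
        -1.85138813e-01],
       [ 0.00000000e+00,  0.00000000e+00,  0.00000000e+00,
         1.00000000e+00]])} {'intrinsics': array([[536.2003518 ,   0.        , 275.9151754 ],
       [  0.        , 536.2003518 , 213.49672143],
       [  0.        ,   0.        ,   1.        ]]), 'world_to_cam': array([[-0.79062592,  0.61218095, -0.01204756,  0.47609303],
       [-0.36270938, -0.45240219,  0.81472336,  0.16020946],
       [ 0.49330778,  0.64851117,  0.57972467, -1.52978747],
       [ 0.        ,  0.        ,  0.        ,  1.        ]])}
scene [1.18917702 0.7731083  0.76206491] 0.9936309523809523
side [ 0.18595444 -0.61047155  0.88747204] 0.9958630952380952
wrist [0.14616801 0.50845858 0.38438448] 0.9958503401360544
```

View pics/scene0.png

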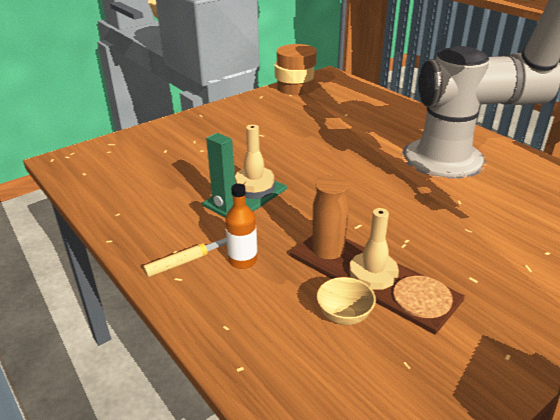

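View pics/side0.png

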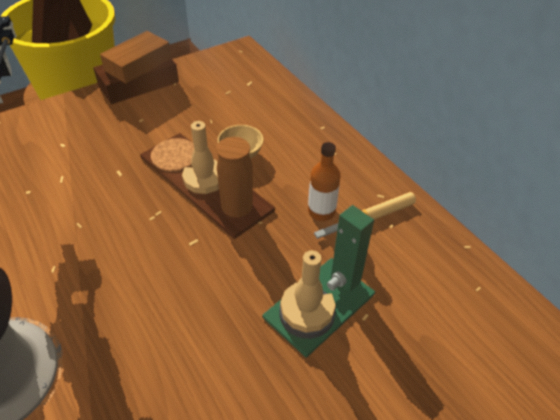

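The scene picture shows the drilled base on the jig (neck top at 253,128), the upright at (220,172), the vase (330,220), the fresh base (neck top at 379,212), the pad (423,297), the bowl (346,300), the oil bottle (241,230) and the gouge (185,258). The side picture agrees: drilled neck top at (312,258), fresh neck top at (199,126), guide near (338,280), pad at (174,154).

```bash
python3 - <<'E'
from h import *
D={}
for n in('scene','side'):
    f=np.load(n+'0.npz'); p,d,K,M=[f[k] for k in 'pdKM']; X=cloud(d,K,M); D[n]=(p,X,K,M)
    def reg(box,zlo,zhi,cond=None):
        u0,v0,u1,v1=box; P=X[v0:v1,u0:u1].reshape(-1,3); C=p[v0:v1,u0:u1].reshape(-1,3).astype(int)
        m=(P[:,2]>zlo)&(P[:,2]<zhi)
        if cond is not None: m&=cond(C)
        return P[m]
    B={'scene':dict(drN=(243,120,265,150),frN=(368,203,391,235),pad=(385,268,460,325),vase=(305,172,352,262),up=(203,130,238,215),oil=(220,180,262,270),bowl=(312,275,380,325),gou=(140,235,240,280)),
       'side':dict(drN=(298,248,326,280),frN=(188,118,212,145),pad=(145,135,195,172),vase=(214,135,256,222),up=(332,205,372,300),oil=(305,140,345,222),bowl=(214,125,266,160),gou=(312,190,420,245))}[n]
    print(n)
    def circ(P,r=None):
        from scipy.optimize import least_squares
        x0=P[:,:2].mean(0); f=lambda q:np.hypot(*(P[:,:2]-q[:2]).T)-(r if r else q[2])
        s=least_squares(f,[*x0]+([] if r else [.03]),loss='soft_l1',f_scale=.002); return s.x.round(4),P[:,2].max().round(3),len(P)
    print('drN',circ(reg(B['drN'],.13,.178),.015)); print('frN',circ(reg(B['frN'],.12,.163),.015))
    P=reg(B['pad'],.016,.026); 
    print('pad med',np.median(P,0),P.min(0),P.max(0))
    for k,zl,zh in(('vase',.06,.15),('oil',.03,.1),('bowl',.04,.055)): print(k,circ(reg(B[k],zl,zh)))
    g=lambda C:(C[:,1]>C[:,0]*1.3)
    P=reg(B['up'],.06,.25,g); r=cv2.minAreaRect(P[:,:2].astype(np.float32)*1000); print('up',r,P[:,2].max())
    P=reg(B['gou'],.008,.04); print('gou',P.min(0),P.max(0))
    # base plate green
    C=p.astype(int); m=(C[...,1]>C[...,0]*1.3)&(X[...,2]<.02)&(X[...,2]>.004)&(X[...,0]>.2)&(X[...,0]<.95)
    print('plate',m.sum(),cv2.minAreaRect(X[m][:,:2].astype(np.float32)*1000))
E
```

```text
scene
drN (array([ 0.5251, -0.1913]), np.float64(0.178), 210)
frN (array([0.5276, 0.2308]), np.float64(0.163), 245)
pad med [0.50759403 0.34177027 0.0211254 ] [0.43891998 0.25775259 0.01600662] [0.57263544 0.40821156 0.02599073]
vase (array([0.5488, 0.116 , 0.0357]), np.float64(0.15), 1243)
oil (array([ 0.5893, -0.0149,  0.1436]), np.float64(0.1), 1350)
bowl (array([0.6484, 0.2725, 0.0512]), np.float64(0.055), 724)
up ((661.2200927734375, -86.07225036621094), (231.9466094970703, 53.90528106689453), 70.7253646850586) 0.2040356700911723
gou [ 0.70392672 -0.07802295  0.00803876] [0.89837265 0.03829741 0.03998186]
plate 839 ((477.5035400390625, -1010.74853515625), (459.06939697265625, 1786.2723388671875), 0.11042194813489914)
side
drN (array([ 0.5268, -0.1897]), np.float64(0.178), 252)
frN (array([0.5292, 0.2323]), np.float64(0.162), 193)
pad med [0.49875507 0.3413123  0.0204225 ] [0.44094093 0.2799582  0.01600887] [0.5593068  0.40616868 0.02568546]
vase (array([0.5497, 0.1166, 0.0358]), np.float64(0.15), 1111)
oil (array([0.7075, 0.0153, 0.0311]), np.float64(0.1), 676)
bowl (array([0.6469, 0.2702, 0.0515]), np.float64(0.054), 311)
up ((631.45703125, -169.70298767089844), (35.40656280517578, 49.82648849487305), 11.921853065490723) 0.20383033450926125
gou [ 0.6474986  -0.08203485  0.00802015] [0.89720791 0.01327511 0.03979549]
plate 1984 ((559.577392578125, -185.14996337890625), (193.7988739013672, 114.21916198730469), 12.147645950317383)
```

View pics/wrist0.png

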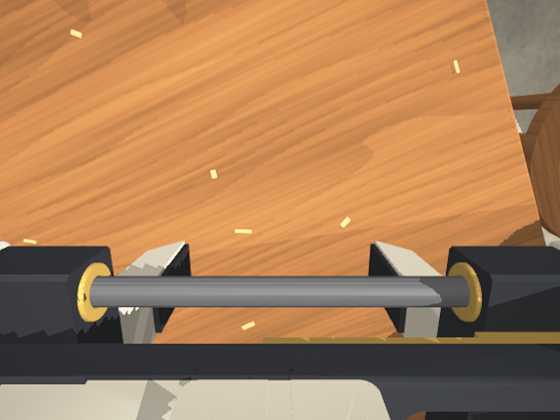

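The wrist picture shows only bare bench between the open fingers. The jig's axis is near (0.5245, -0.1925) with yaw about 12°. I'll go and look at the fresh base's notch from above, on the way to the jig.

send_rows([
  [1,0.032,-0.033,0.01,-0.148],
  [1,0.032,-0.033,0.01,-0.148],
  [1,0.032,-0.033,0.01,-0.148],
  [1,0.032,-0.033,0.01,-0.148],
  [1,0.032,-0.033,0.01,-0.148],
])

```text
time: 0.65
tool_pos: [0.3719, 0.3142, 0.2501]
tool_rot: [-3.141, -0.0, 1.982]
contact_force: [0.6, 0.4, -0.3]
opening: 0.0916
grip_force: 0.0
```

send_rows([
  [1,0.032,-0.033,0.01,-0.148],
  [1,0.032,-0.033,0.01,-0.148],
  [1,0.032,-0.033,0.01,-0.148],
  [1,0,0,0,-0.148],
  [1,0,0,0,-0.148],
])

```text
time: 1.15
tool_pos: [0.468, 0.2153, 0.2795]
tool_rot: [-3.141, 0.0, 1.239]
contact_force: [0.5, 0.9, -0.4]
opening: 0.0918
grip_force: 0.0
```

send_rows([
  [1,0,0,0,-0.148],
  [1,0,0,0,-0.148],
  [1,0,0,0,-0.148],
  [1,0,0,0,-0.148],
  [1,0,0,0,-0.148],
])

```text
time: 1.65
tool_pos: [0.4669, 0.2167, 0.2795]
tool_rot: [-3.141, 0.001, 0.502]
contact_force: [0.3, 0.8, -0.2]
opening: 0.0918
grip_force: 0.0
```

send_rows([
  [1,0,0,0,-0.148],
  [1,0,0,0,-0.148],
  [1,0,0,0,0],
])

```text
time: 1.95
tool_pos: [0.4669, 0.2167, 0.2795]
tool_rot: [3.141, 0.001, 0.21]
contact_force: [-0.4, -0.5, 0.1]
opening: 0.0919
grip_force: 0.0
```

```bash
python3 - <<'E'
from h import *
s=observe();print(s['tool_pos'],s['tool_rot'],s['time'])
p,d,K,M=grab('wrist'); cv2.imwrite('pics/w1.png',p[:,:,::-1]); np.savez('w1.npz',p=p,d=d,K=K,M=M)
E
```

```text
[0.46694912 0.21665821 0.27954617] [3.14146847e+00 6.81724466e-04 2.10439884e-01] 1.95
```

View pics/w1.png

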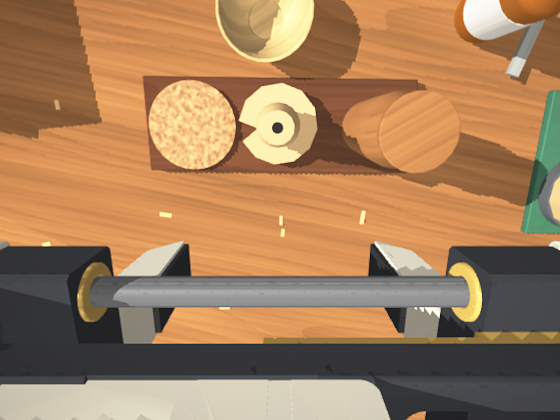

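The wrist picture shows the pad (192,125), the fresh base (neck top at 277,128) with its notch at about (245,128) facing the pad, the vase (419,131), and the bowl (265,20).

```bash
cat >> h.py <<'E'
def notch(p,d,K,M,box,z,show=True):
    """foot top-plane contour: centre from points with r>40mm, notch bearing from missing rim"""
    X=cloud(d,K,M); u0,v0,u1,v1=box; m=np.zeros(d.shape,np.uint8)
    C=p.astype(int); m[v0:v1,u0:u1]=((abs(X[...,2]-z)<.007)&(C[...,0]>150)&(C[...,2]>75))[v0:v1,u0:u1]
    return m,X
E
python3 - <<'E'
from h import *
from scipy.optimize import least_squares
f=np.load('w1.npz'); p,d,K,M=[f[k] for k in 'pdKM']; X=cloud(d,K,M)
hsv=cv2.cvtColor(p,cv2.COLOR_RGB2HSV)
def at(u,v): return p[v,u],X[v,u].round(4)
for q in((192,125),(262,105),(255,127),(265,150),(277,118),(230,127),(244,128),(248,120),(248,138),(300,100),(300,155)): print(q,*at(*q))
# neck top
m=(X[...,2]>.155)&(X[...,2]<.18); m[:,:255]=0;m[:,300:]=0;m[:95]=0;m[165:]=0
v,u=np.nonzero(m); c=cv2.minEnclosingCircle(np.c_[u,v].astype(np.float32)); print('neck top',c,ray(c[0],.169,K,M))
# pad
m=(X[...,2]>.0165)&(X[...,2]<.026); m[:,:140]=0; m[:,245:]=0; m[:75]=0;m[175:]=0
P=X[m]; print('pad z',np.median(P[:,2]))
S=p[...,0]>150; m2=(S*255).astype(np.uint8); m2[:,:152]=0; m2[:,240:]=0; m2[:80]=0; m2[170:]=0
cs,_=cv2.findContours(m2,cv2.RETR_EXTERNAL,cv2.CHAIN_APPROX_NONE); cc=max(cs,key=cv2.contourArea)
e=cv2.fitEllipse(cv2.convexHull(cc)); print('pad',e,ray(e[0],.02,K,M))
E
```

```text
(192, 125) [254 222 151] [0.5036 0.3393 0.0199]
(262, 105) [254 242 184] [0.5466 0.2549 0.0324]
(255, 127) [230 178 122] [0.5188 0.2583 0.0322]
(265, 150) [254 242 180] [0.4934 0.2403 0.0333]
(277, 118) [254 243 183] [0.5355 0.2327 0.1687]
(230, 127) [254 223 152] [0.5116 0.2906 0.0213]
(244, 128) [148  91  63] [0.5138 0.2734 0.0141]
(248, 120) [254 242 182] [0.5253 0.2685 0.0331]
(248, 138) [255 244 183] [0.536  0.2309 0.4646]
(300, 100) [254 243 185] [0.5623 0.2102 0.0319]
(300, 155) [248 209 144] [0.4966 0.195  0.0327]
neck top ((277.5614013671875, 127.57920837402344), 17.63806915283203) [[0.52785027 0.23057007 0.169     ]]
pad z 0.020440471221835455
pad ((189.16586303710938, 125.4563980102539), (91.05648803710938, 92.74105834960938), 77.3621597290039) [[0.50228577 0.34281669 0.02      ]]
```

```bash
python3 - <<'E'
from h import *
from scipy.optimize import least_squares
f=np.load('w1.npz'); p,d,K,M=[f[k] for k in 'pdKM']; X=cloud(d,K,M)
# top-down rectified view, plane z, scale 0.25mm/px
def rect(z,x0,x1,y0,y1,s=.0005):
    xs=np.arange(x1,x0,-s); ys=np.arange(y1,y0,-s)
    gx,gy=np.meshgrid(xs,ys,indexing='ij'); W=np.stack([gx,gy,np.full_like(gx,z)],-1)
    Mi=np.linalg.inv(M); c=W@Mi[:3,:3].T+Mi[:3,3]
    u=K[0,0]*c[...,0]/-c[...,2]+K[0,2]; v=-K[1,1]*c[...,1]/-c[...,2]+K[1,2]
    return cv2.remap(p,u.astype(np.float32),v.astype(np.float32),cv2.INTER_LINEAR)
A=rect(.020,.42,.60,.27,.41); B=rect(.032,.46,.60,.17,.29)
# pad: dark-board/cork edge along radial scan
def radial(img,x1,y1,c,r0,r1,thr,s=.0005,outward=True):
    g=img[...,0].astype(float); g=cv2.GaussianBlur(g,(0,0),2); pts=[]
    for a in np.deg2rad(np.arange(0,360,3)):
        r=np.arange(r0,r1,s/2); i=(x1-(c[0]+r*np.cos(a)))/s; j=(y1-(c[1]+r*np.sin(a)))/s
        pr=cv2.remap(g.astype(np.float32),j.astype(np.float32)[None],i.astype(np.float32)[None],cv2.INTER_LINEAR)[0]
        dg=np.diff(pr); k=dg.argmin(); pts.append((a,r[k],dg[k]))
    return np.array(pts)
def fit(c,q,rad):
    P=np.c_[c[0]+q[:,1]*np.cos(q[:,0]),c[1]+q[:,1]*np.sin(q[:,0])]
    s=least_squares(lambda x:np.hypot(*(P-x[:2]).T)-x[2],[*c,rad],loss='soft_l1',f_scale=.001); return s.x.round(4)
c=np.array([.504,.3405]); 
for _ in range(2):
    q=radial(A,.60,.41,c,.048,.064,0); q=q[q[:,2]<-2]; x=fit(c,q,.056); c=x[:2]
print('pad',x,len(q))
c=np.array([.526,.230])
for _ in range(2):
    q=radial(B,.60,.29,c,.040,.056,0); k=q[:,2]<-2; x=fit(c,q[k],.049); c=x[:2]
print('foot',x,k.sum())
q=radial(B,.60,.29,c,.020,.056,0); print(np.c_[np.rad2deg(q[:,0]),q[:,1]*1000][20:52].round(1).tolist())
cv2.imwrite('pics/B.png',np.hstack([cv2.resize(A,(560,720)),cv2.resize(B,(617,720))])[:, :, ::-1][::1,:])
cv2.imwrite('pics/B1.png',cv2.resize(B,(480,560))[:,:,::-1])
# notch from dark pixels within annulus r 30..44
g=B[...,0]; i,j=np.mgrid[:B.shape[0],:B.shape[1]]; wx=.60-i*.0005-c[0]; wy=.29-j*.0005-c[1]; r=np.hypot(wx,wy); an=np.rad2deg(np.arctan2(wy,wx))
for lo,hi in((.032,.036),(.036,.04),(.04,.044),(.044,.047)):
    m=(g<235)&(r>lo)&(r<hi)&(an>60)&(an<150); print(lo,m.sum(),an[m].mean(),an[m].min(),an[m].max())
E
```

```text
pad [0.5026 0.3394 0.0561] 120
foot [0.5279 0.2309 0.0488] 120
[[60.0, 49.0], [63.0, 49.5], [66.0, 50.0], [69.0, 49.5], [72.0, 49.3], [75.0, 48.8], [78.0, 48.8], [81.0, 48.5], [84.0, 49.0], [87.0, 48.8], [90.0, 49.3], [93.0, 49.3], [96.0, 49.8], [99.0, 45.3], [102.0, 45.5], [105.0, 46.0], [108.0, 29.8], [111.0, 28.8], [114.0, 29.0], [117.0, 46.8], [120.0, 37.3], [123.0, 48.8], [126.0, 49.3], [129.0, 49.3], [132.0, 49.3], [135.0, 49.3], [138.0, 48.8], [141.0, 48.3], [144.0, 48.8], [147.0, 49.0], [150.0, 49.0], [153.0, 49.8]]
0.032 148 111.34368250403121 102.68426768810659 119.9231254559786
0.036 219 111.35543653428661 100.13494616071462 122.49325458452644
0.04 284 111.49747843991821 98.54391891079915 124.05477157242011
0.044 258 110.98883244029278 97.21579384809085 124.71860657106751
```

View pics/B1.png

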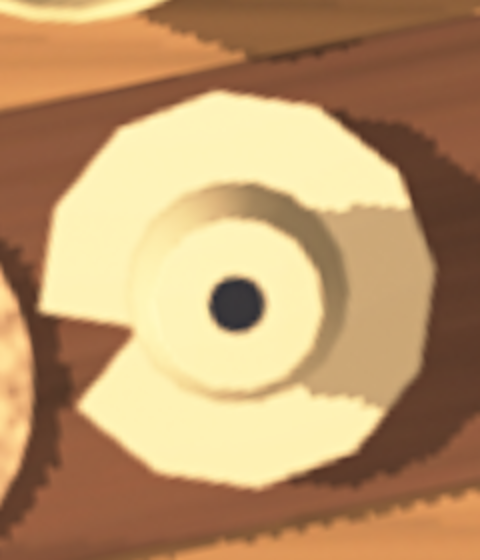

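The fresh base stands at (0.528, 0.231) with its notch at a yaw of 111.3°. The pad's centre is (0.5026, 0.3394). Next, the jig from above.

send_rows([
  [1,-0.001,-0.047,0,0],
  [1,-0.001,-0.047,0,0],
  [1,-0.001,-0.047,0,0],
  [1,-0.001,-0.047,0,0],
  [1,-0.001,-0.047,0,0],
])

```text
time: 2.5
tool_pos: [0.4617, -0.02, 0.2799]
tool_rot: [3.141, -0.0, 0.217]
contact_force: [0.9, -1.2, -0.2]
opening: 0.0914
grip_force: 0.0
```

send_rows([
  [1,-0.001,-0.047,0,0],
  [1,-0.001,-0.047,0,0],
  [1,-0.001,-0.047,0,0],
  [1,-0.001,-0.046,0,0],
  [1,0,0,0,0],
])

```text
time: 3.0
tool_pos: [0.4574, -0.2102, 0.2791]
tool_rot: [3.14, 0.001, 0.21]
contact_force: [0.5, 0.3, 0.2]
opening: 0.0917
grip_force: 0.0
```

```bash
python3 - <<'E'
from h import *
s=observe();print(s['tool_pos'],s['tool_rot'],s['time'],s['qvel'].round(3))
p,d,K,M=grab('wrist'); cv2.imwrite('pics/w2.png',p[:,:,::-1]); np.savez('w2.npz',p=p,d=d,K=K,M=M)
X=cloud(d,K,M)
m=(X[...,2]>.175)&(X[...,2]<.195)&(abs(X[...,0]-.526)<.04)&(abs(X[...,1]+.19)<.04)
v,u=np.nonzero(m); c=cv2.minEnclosingCircle(np.c_[u,v].astype(np.float32)); print('neck',c,ray(c[0],.185,K,M),X[m].mean(0))
C=p.astype(int); g=(C[...,1]>C[...,0]*1.3)
m=g&(X[...,2]>.006)&(X[...,2]<.02); r=cv2.minAreaRect(X[m][:,:2].astype(np.float32)*1000);print('plate',r,m.sum())
m=g&(X[...,2]>.195)&(X[...,2]<.21); r=cv2.minAreaRect(X[m][:,:2].astype(np.float32)*1000);print('uptop',r,m.sum(),np.median(X[m],0))
E
```

```text
[ 0.4574113  -0.21022893  0.27907027] [3.14046283e+00 1.32109901e-03 2.10101831e-01] 3.0 [ 0.082 -0.034  0.045  0.043  0.02   0.074]
neck ((273.3126525878906, 118.36280059814453), 18.862533569335938) [[ 0.52509616 -0.19155563  0.185     ]] [ 0.52512802 -0.19154524  0.1854028 ]
plate ((559.9129028320312, -183.2391815185547), (192.28509521484375, 113.60907745361328), 12.117740631103516) 6215
uptop ((0.0, 0.0), (0.0, 0.0), 0.0) 0 [nan nan nan]
  return _methods._mean(a, axis=axis, dtype=dtype,
  ret = um.true_divide(
```

View pics/w2.png

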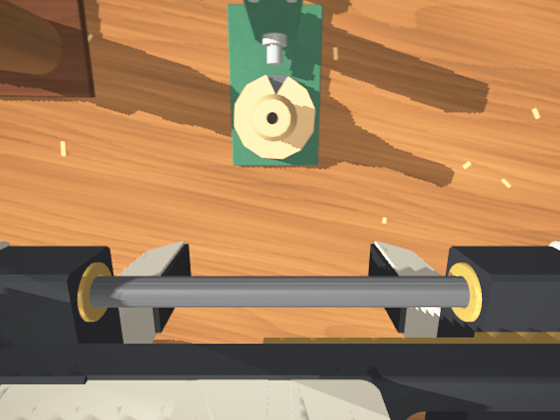

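The picture shows the drilled base (neck top at 273,118), its notch facing the guide (tip at about 275,62), which sits under the upright at (275,15). I'll grasp the drilled base now, with the fingers closing across the jig.

send_rows([
  [1,0.0335,0.007,0,0],
  [1,0.0335,0.007,0,0],
  [1,0,0,-0.02,0],
  [1,0,0,-0.04,0],
  [1,0,0,-0.04,0],
])

```text
time: 3.55
tool_pos: [0.5257, -0.1895, 0.1792]
tool_rot: [3.141, -0.002, 0.217]
contact_force: [-0.1, -0.4, -0.1]
opening: 0.0919
grip_force: 0.0
```

send_rows([
  [1,0,0,-0.025,0],
  [1,0,0,-0.012,0],
  [1,0,0,0,0],
  [1,0,0,0,0],
])

```text
time: 3.95
tool_pos: [0.5259, -0.1911, 0.1442]
tool_rot: [3.14, -0.002, 0.213]
contact_force: [0.2, -1.0, 0.3]
opening: 0.0915
grip_force: 0.0
```

```bash
python3 - <<'E'
from h import *
s=observe();print(s['tool_pos'],s['tool_rot'],s['time'],s['qvel'].round(3))
p,d,K,M=grab('wrist'); np.savez('w3.npz',p=p,d=d,K=K,M=M)
X=cloud(d,K,M)
m=(X[...,2]>.175)&(X[...,2]<.195)&(abs(X[...,0]-.526)<.04)&(abs(X[...,1]+.19)<.04)
print(X[m].mean(0) if m.any() else 0, m.sum())
E
```

```text
[ 0.52594082 -0.19110131  0.14418806] [ 3.14028175e+00 -1.63369591e-03  2.13320280e-01] 3.95 [-0.007 -0.014 -0.014 -0.001 -0.002  0.003]
[ 0.53229779 -0.18991815  0.18427649] 1939
```

send_rows([
  [0.25,0,0,0,0],
  [0.25,0,0,0,0],
  [0.25,0,0,0,0],
  [0.25,0,0,0,0],
  [0.25,0,0,0,0],
], grip_force=15)

```text
time: 4.5
tool_pos: [0.5251, -0.1913, 0.1429]
tool_rot: [3.141, -0.0, 0.212]
contact_force: [-0.2, -0.3, -0.1]
opening: 0.0565
grip_force: 0.0
```

send_rows([
  [0.2,0,0,0,0],
  [0.2,0,0,0,0],
  [0.2,0,0,0,0],
  [0.2,0,0,0,0],
  [0.2,0,0,0,0],
])

```text
time: 5.0
tool_pos: [0.525, -0.1911, 0.1428]
tool_rot: [-3.141, 0.0, 0.212]
contact_force: [-0.6, 0.3, 1.3]
opening: 0.0296
grip_force: 15.0
```

```bash
python3 - <<'E'
from h import *
s=observe();print(s['tool_pos'],s['opening'],s['grip_force'],s['contact_force'],s['time'])
E
```

```text
[ 0.52499893 -0.19108897  0.1427559 ] 0.029586681225295057 14.999337047338486 [-0.63401572  0.31653661  1.33907343] 5.0
```

Gripped at 15 N. Lift straight up.

send_rows([
  [0.2,0,0,0.01,0],
  [0.2,0,0,0.02,0],
  [0.2,0,0,0.04,0],
  [0.2,0,0,0.045,0],
  [0.2,0,0,0.045,0],
])

```text
time: 5.5
tool_pos: [0.5246, -0.1911, 0.3048]
tool_rot: [-3.141, 0.001, 0.212]
contact_force: [1.6, 0.7, -3.1]
opening: 0.029
grip_force: 15.0
```

send_rows([
  [0.2,0,0,0.03,0],
  [0.2,0,0,0,0],
  [0.2,-0.001,0.015,0,0.06],
  [0.2,-0.001,0.025,0,0.1],
  [0.2,-0.0015,0.04,0,0.13],
])

```text
time: 6.0
tool_pos: [0.5209, -0.1118, 0.3309]
tool_rot: [-3.14, 0.003, 0.503]
contact_force: [-0.3, 1.3, -2.5]
opening: 0.0293
grip_force: 15.0
```

```bash
python3 - <<'E'
from h import *
s=observe();print(s['tool_pos'],s['opening'],s['grip_force'],s['contact_force'],s['time'])
p,d,K,M=grab('scene'); cv2.imwrite('pics/s2.png',p[:,:,::-1])
E
```

```text
[ 0.52089538 -0.11182167  0.33094661] 0.02934349505062962 14.996282011270523 [-0.28272937  1.27320632 -2.53345831] 6.0
```

View pics/s2.png

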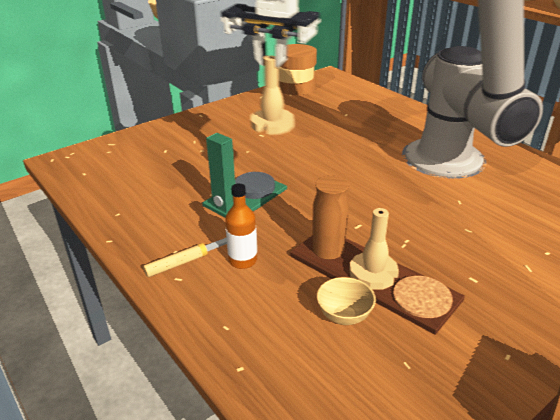

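The picture shows the drilled base hanging upright from the gripper (272,100), the jig's table now bare (260,185), and the rest undisturbed. On to the pad.

send_rows([
  [0.2,-0.0017,0.041,0,0.131],
  [0.2,-0.0017,0.041,0,0.131],
  [0.2,-0.0017,0.041,0,0.131],
  [0.2,-0.0017,0.041,0,0.131],
  [0.2,-0.0017,0.041,0,0.131],
])

```text
time: 6.55
tool_pos: [0.5122, 0.0952, 0.3317]
tool_rot: [-3.14, 0.001, 1.162]
contact_force: [1.9, 0.5, -2.1]
opening: 0.0297
grip_force: 14.9
```

send_rows([
  [0.2,-0.0017,0.041,0,0.131],
  [0.2,-0.0017,0.041,0,0.131],
  [0.2,-0.0017,0.041,0,0.131],
  [0.2,-0.0017,0.041,0,0.131],
  [0.2,-0.0017,0.041,0,0.131],
])

```text
time: 7.05
tool_pos: [0.5038, 0.3001, 0.3315]
tool_rot: [-3.139, 0.001, 1.817]
contact_force: [0.4, -0.6, -2.5]
opening: 0.0295
grip_force: 14.9
```

send_rows([
  [0.2,-0.001,0.025,0,0.08],
  [0.2,-0.001,0.015,0,0.05],
  [0.2,0,0,0,0],
  [0.2,0,0,0,0],
  [0.2,0,0,0,0],
])

```text
time: 7.55
tool_pos: [0.503, 0.3371, 0.3329]
tool_rot: [-3.141, 0.001, 1.939]
contact_force: [0.2, 0.3, -3.9]
opening: 0.0293
grip_force: 15.0
```

```bash
python3 - <<'E'
from h import *
s=observe();print(s['tool_pos'],s['tool_rot'],s['opening'],s['grip_force'],s['contact_force'],s['time'])
from scipy.optimize import least_squares
for n in('scene','side'):
    p,d,K,M=grab(n); X=cloud(d,K,M)
    cv2.imwrite(f'pics/{n}3.png',p[:,:,::-1])
    t=s['tool_pos']; 
    near=np.hypot(X[...,0]-t[0],X[...,1]-t[1])<.07
    for lo,hi in((.225,.236),):
        m=near&(X[...,2]>.205)&(X[...,2]<.25); P=X[m]; print(n,len(P),P[:,2].min() if len(P) else 0)
    m=near&(X[...,2]>.255)&(X[...,2]<.275); P=X[m]
    if len(P)>20: print('bulb',least_squares(lambda q:np.hypot(*(P[:,:2]-q).T)-.026,t[:2],loss='soft_l1',f_scale=.002).x)
    m=near&(X[...,2]>.315)&(X[...,2]<.33); P=X[m]
    if len(P)>20: print('neck',least_squares(lambda q:np.hypot(*(P[:,:2]-q).T)-.015,t[:2],loss='soft_l1',f_scale=.002).x)
E
```

```text
[0.50301489 0.33711823 0.33289406] [-3.14146177e+00  7.88136180e-04  1.93881488e+00] 0.029323095429411205 14.953996986150742 [ 0.24470917  0.31160357 -3.91183849] 7.55
scene 1506 0.21814077128403642
bulb [0.50151301 0.34283448]
neck [0.50256589 0.34040088]
side 1060 0.2147330257177118
bulb [0.50423793 0.34669916]
neck [0.50364192 0.34207281]
```

send_rows([
  [0.2,0,0.001,-0.02,0],
  [0.2,0,0.001,-0.04,0],
  [0.2,0,0,-0.045,0],
  [0.2,0,0,-0.04,0],
  [0.2,0,0,-0.025,0],
])

```text
time: 8.15
tool_pos: [0.5014, 0.339, 0.1598]
tool_rot: [-3.138, 0.001, 1.94]
contact_force: [-0.0, -0.0, -3.1]
opening: 0.0297
grip_force: 15.0
```

send_rows([
  [0.2,0,0,-0.012,0],
  [0.2,0,0,-0.006,0],
  [0.2,0,0,-0.004,0],
  [0.2,0,0,-0.003,0],
  [0.2,0,0,0,0],
])

```text
time: 8.65
tool_pos: [0.503, 0.3409, 0.1386]
tool_rot: [3.14, -0.0, 1.942]
contact_force: [0.5, 0.2, -3.1]
opening: 0.0295
grip_force: 15.0
```

send_rows([
  [0.2,0,0,0,0],
  [0.2,0,0,0,0],
])

```text
time: 8.85
tool_pos: [0.5029, 0.3409, 0.1385]
tool_rot: [3.14, -0.0, 1.942]
contact_force: [0.2, -0.2, -2.8]
opening: 0.0297
grip_force: 15.0
```

```bash
python3 - <<'E'
from h import *
s=observe();print(s['tool_pos'],s['tool_rot'],s['opening'],s['grip_force'],s['contact_force'],s['time'])
p,d,K,M=grab('side'); cv2.imwrite('pics/side4.png',cv2.resize(p[90:250,110:310],None,fx=3,fy=3,interpolation=2)[:,:,::-1])
E
```

```text
[0.50286333 0.34090255 0.13850007] [ 3.14032853e+00 -1.00160426e-04  1.94184637e+00] 0.029729977138223736 14.953382313251495 [ 0.24981352 -0.21514731 -2.79942405] 8.85
```

View pics/side4.png

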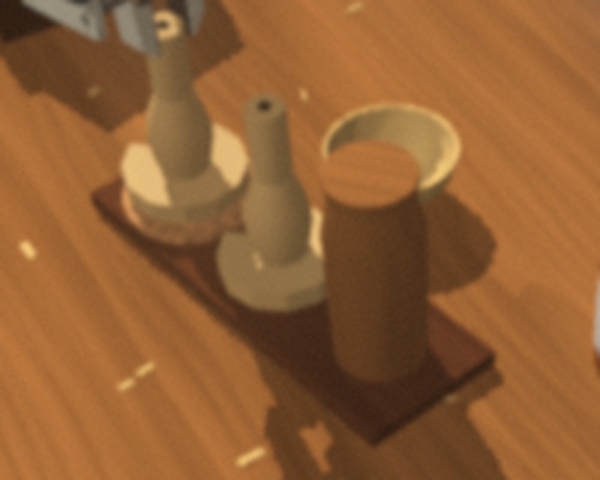

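The crop shows the drilled base hanging upright just above the cork pad (185,190), with the fresh base and vase untouched. It has about 5 mm left to go down.

send_rows([
  [0.2,0,-0.001,-0.002,0],
  [0.2,0,0,-0.0015,0],
  [0.2,0,0,-0.001,0],
  [0.2,0,0,0,0],
  [0.2,0,0,0,0],
])

```text
time: 9.4
tool_pos: [0.5041, 0.3414, 0.1362]
tool_rot: [3.135, -0.002, 1.942]
contact_force: [-0.4, 2.7, 8.9]
opening: 0.0294
grip_force: 15.0
```

send_rows([
  [0.2,0,0,-0.0005,0],
  [0.2,0,0,-0.0005,0],
  [0.2,0,0,0,0],
])

```text
time: 9.7
tool_pos: [0.5046, 0.3419, 0.136]
tool_rot: [3.133, -0.002, 1.942]
contact_force: [-0.4, 3.5, 11.9]
opening: 0.0295
grip_force: 15.0
```

send_rows([
  [0.2,0,0,0.001,0],
  [0.2,0,0,0.001,0],
  [0.2,0,0,0,0],
])

```text
time: 10.0
tool_pos: [0.504, 0.3409, 0.1363]
tool_rot: [3.136, -0.001, 1.942]
contact_force: [0.8, 2.7, 7.7]
opening: 0.0294
grip_force: 15.1
```

send_rows([
  [0.2,0,0,0.001,0],
  [0.2,0,0,0.001,0],
  [0.2,0,0,0,0],
])

```text
time: 10.3
tool_pos: [0.5023, 0.3395, 0.1361]
tool_rot: [-3.141, 0.0, 1.942]
contact_force: [0.5, 0.9, 2.3]
opening: 0.0294
grip_force: 15.0
```

send_rows([
  [0.4,0,0,0,0],
  [0.6,0,0,0,0],
  [0.6,0,0,0,0],
  [0.6,0,0,0,0],
  [0.6,0,0,0,0],
])

```text
time: 10.8
tool_pos: [0.5025, 0.3396, 0.1362]
tool_rot: [-3.141, 0.0, 1.942]
contact_force: [-0.4, -0.5, 0.7]
opening: 0.0547
grip_force: 0.0
```

```bash
python3 - <<'E'
from h import *
s=observe();print(s['tool_pos'],s['tool_rot'],s['opening'],s['contact_force'],s['time'])
E
```

```text
[0.50251023 0.33960301 0.13619473] [-3.14128137e+00  1.36869805e-04  1.94177131e+00] 0.0546905287719939 [-0.43755535 -0.46726908  0.72109332] 10.8
```

The drilled base is standing on the pad. Rise and go to the fresh base, checking the bare table with the fixed cameras on the way.

send_rows([
  [0.7,0,0,0.01,0],
  [0.8,0,0,0.04,0],
  [0.8,0,0,0.045,0],
  [0.8,0,0,0,0],
])

```text
time: 11.2
tool_pos: [0.5053, 0.3412, 0.2392]
tool_rot: [3.128, -0.001, 1.942]
contact_force: [0.0, -0.1, 0.5]
opening: 0.0731
grip_force: 0.0
```

send_rows([
  [0.8,0.0085,-0.0362,0,0],
  [0.8,0.0085,-0.0362,0,0],
  [0.8,0.0084,-0.0362,0,0],
  [0.8,0,0,0,0],
  [0.8,0,0,0,0],
])

```text
time: 11.7
tool_pos: [0.5282, 0.2307, 0.2319]
tool_rot: [3.141, -0.0, 1.94]
contact_force: [0.3, 0.4, -0.7]
opening: 0.0736
grip_force: 0.0
```

```bash
python3 - <<'E'
from h import *
from scipy.optimize import least_squares
s=observe();print(s['tool_pos'],s['tool_rot'],s['opening'],s['time'])
for n in('scene','side'):
    p,d,K,M=grab(n); cv2.imwrite(f'pics/{n}5.png',p[:,:,::-1]); np.savez(n+'5.npz',p=p,d=d,K=K,M=M); X=cloud(d,K,M); C=p.astype(int)
    near=np.hypot(X[...,0]-.525,X[...,1]+.191)<.06
    m=near&(X[...,2]>.023)&(X[...,2]<.036)&(C.max(-1)-C.min(-1)<40)
    print(n,m.sum(),np.median(X[m],0)); 
    cs,_=cv2.findContours(m.astype(np.uint8),cv2.RETR_EXTERNAL,cv2.CHAIN_APPROX_NONE); c=max(cs,key=cv2.contourArea)[:,0]
    P=ray(c,.030,K,M)
    print('table',least_squares(lambda q:np.hypot(*(P[:,:2]-q).T)-.052,[.525,-.191],loss='soft_l1',f_scale=.001).x)
    g=(C[...,1]>C[...,0]*1.3)
    m=g&(X[...,2]>.006)&(X[...,2]<.02)&(np.hypot(X[...,0]-.56,X[...,1]+.19)<.15); print('plate',cv2.minAreaRect(X[m][:,:2].astype(np.float32)*1000))
    t=(.5025,.3396)
    for nm,lo,hi,r,t in(('dr neck',.13,.165,.015,(.5025,.3396)),('fr neck',.115,.135,.015,(.528,.231)),('vase',.06,.15,.0358,(.549,.116))):
        m=(np.hypot(X[...,0]-t[0],X[...,1]-t[1])<.04)&(X[...,2]>lo)&(X[...,2]<hi); P=X[m]
        if len(P)>20: print(nm,len(P),least_squares(lambda q:np.hypot(*(P[:,:2]-q).T)-r,t,loss='soft_l1',f_scale=.002).x)
E
```

```text
[0.52821967 0.23068521 0.23185251] [ 3.14081333e+00 -3.84043071e-04  1.93992400e+00] 0.07359545950727941 11.7
scene 682 [ 0.52546931 -0.18264138  0.03166941]
table [ 0.52523901 -0.18810586]
plate ((564.6880493164062, -159.65444946289062), (87.86327362060547, 220.33872985839844), 77.16091918945312)
dr neck 261 [0.5003346  0.34746324]
fr neck 128 [0.52775335 0.23076462]
vase 1240 [0.54872703 0.11587635]
side 2226 [ 0.52381854 -0.1939553   0.03049719]
table [ 0.52504917 -0.19231882]
plate ((559.2897338867188, -185.2631378173828), (194.2934112548828, 114.64579010009766), 11.917357444763184)
dr neck 178 [0.50192588 0.34835444]
fr neck 99 [0.52952124 0.2324621 ]
vase 1110 [0.54962821 0.11659369]
```

The drilled base's neck seems shifted by about 8 mm, so I'll look.

```bash
python3 - <<'E'
from h import *
from scipy.optimize import least_squares
for n in('scene','side'):
    f=np.load(n+'5.npz'); p,d,K,M=[f[k] for k in 'pdKM']; X=cloud(d,K,M)
    for lo,hi,r in((.115,.13,.015),(.13,.145,.015),(.145,.16,.015),(.16,.174,.015),(.065,.075,.026)):
        m=(np.hypot(X[...,0]-.5025,X[...,1]-.345)<.035)&(X[...,2]>lo)&(X[...,2]<hi); P=X[m]
        if len(P)>10: print(n,lo,len(P),least_squares(lambda q:np.hypot(*(P[:,:2]-q).T)-r,(.5025,.342),loss='soft_l1',f_scale=.002).x.round(4))
    m=(np.hypot(X[...,0]-.5025,X[...,1]-.343)<.06)&(X[...,2]>.034)&(X[...,2]<.045); P=X[m];print('foot top',len(P),P.min(0),P.max(0),np.median(P,0))
    A=np.c_[P[:,:2]-P[:,:2].mean(0),np.ones(len(P))]; print(np.linalg.lstsq(A,P[:,2],rcond=None)[0])
a=cv2.imread('pics/side5.png')[80:240,110:290]; b=cv2.imread('pics/scene5.png')[190:350,340:480]
cv2.imwrite('pics/c5.png',cv2.resize(np.hstack([a,b]),None,fx=2.4,fy=2.4,interpolation=2))
E
```

```text
scene 0.115 103 [0.5002 0.3473]
scene 0.13 107 [0.5002 0.3474]
scene 0.145 117 [0.5004 0.3475]
scene 0.16 108 [0.5004 0.3471]
scene 0.065 113 [0.4998 0.3466]
foot top 980 [0.45267345 0.29778961 0.03408908] [0.55123668 0.39670614 0.0449695 ] [0.51857818 0.36175354 0.03931102]
[-0.00974519 -0.00746444  0.0391812 ]
side 0.115 73 [0.5014 0.3487]
side 0.13 76 [0.5018 0.3487]
side 0.145 76 [0.5021 0.348 ]
side 0.16 80 [0.5017 0.3485]
side 0.065 77 [0.5019 0.3489]
foot top 614 [0.45210881 0.29769882 0.03406814] [0.54970973 0.38903602 0.04481885] [0.4914378 0.3310003 0.0386013]
[0.00018874 0.00509371 0.03856046]
```

View pics/c5.png

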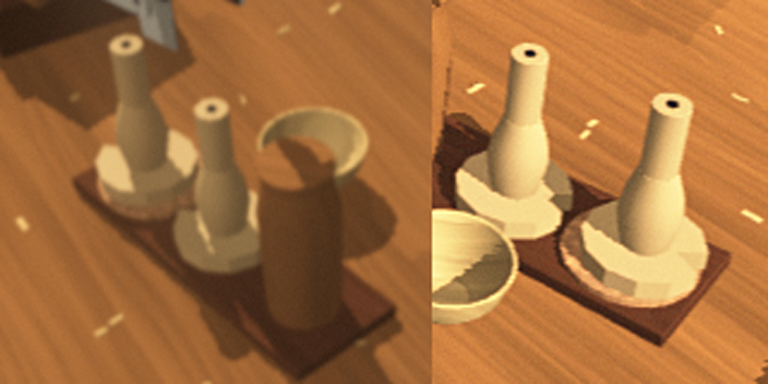

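The crop shows the drilled base standing upright but about 8 mm off the pad's centre, with cork showing only on one side. It had swung slightly in the grip. I'll re-centre it.

send_rows([
  [0.8,-0.009,0.0385,0,0],
  [0.8,-0.009,0.0385,0,0],
  [0.8,-0.0095,0.039,0,0],
  [0.8,0,0,-0.02,0],
  [0.8,0,0,-0.03,0],
])

```text
time: 12.3
tool_pos: [0.5001, 0.3506, 0.1824]
tool_rot: [3.137, -0.001, 1.946]
contact_force: [0.1, -0.3, -0.2]
opening: 0.0736
grip_force: 0.0
```

send_rows([
  [0.8,0,0,-0.03,0],
  [0.8,0,0,-0.013,0],
  [0.8,0,0,0,0],
  [0.5,0,0,0,0],
  [0.5,0,0,0,0],
], grip_force=25)

```text
time: 12.8
tool_pos: [0.5014, 0.3478, 0.1402]
tool_rot: [3.138, -0.0, 1.942]
contact_force: [0.3, 0.2, 0.1]
opening: 0.062
grip_force: 0.0
```

send_rows([
  [0.2,0,0,0,0],
  [0.2,0,0,0,0],
  [0.2,0,0,0,0],
  [0.2,0,0,0,0],
  [0.2,0,0,0,0],
])

```text
time: 13.3
tool_pos: [0.5008, 0.3472, 0.1386]
tool_rot: [3.141, -0.0, 1.942]
contact_force: [0.8, 1.5, 0.7]
opening: 0.0289
grip_force: 25.0
```

```bash
python3 - <<'E'
from h import *
s=observe();print(s['tool_pos'],s['tool_rot'],s['opening'],s['grip_force'],s['contact_force'],s['time'])
E
```

```text
[0.50078481 0.34715963 0.13855107] [ 3.14076056e+00 -3.27073524e-05  1.94166477e+00] 0.028903137156451625 25.00018000602722 [0.79232124 1.51965349 0.74623914] 13.3
```

send_rows([
  [0.2,0,0,0.003,0],
  [0.2,0,0,0.003,0],
  [0.2,0.0006,-0.0026,0,0],
  [0.2,0.0006,-0.0026,0,0],
  [0.2,0.0006,-0.0026,0,0],
])

```text
time: 13.8
tool_pos: [0.5022, 0.3389, 0.1441]
tool_rot: [-3.141, 0.0, 1.942]
contact_force: [0.7, -0.8, -2.8]
opening: 0.0287
grip_force: 25.0
```

send_rows([
  [0.2,0,0,0,0],
  [0.2,0,0,-0.002,0],
  [0.2,0,0,-0.002,0],
  [0.2,0,0,-0.001,0],
  [0.2,0,0,0,0],
])

```text
time: 14.3
tool_pos: [0.5021, 0.3393, 0.139]
tool_rot: [-3.141, 0.0, 1.942]
contact_force: [0.3, -0.6, -3.5]
opening: 0.0288
grip_force: 25.0
```

send_rows([
  [0.2,0,0,-0.0005,0],
  [0.2,0,0,0,0],
  [0.2,0,0,0,0],
])

```text
time: 14.6
tool_pos: [0.5023, 0.3394, 0.1389]
tool_rot: [3.141, -0.0, 1.942]
contact_force: [0.2, 0.3, -3.1]
opening: 0.0293
grip_force: 25.0
```

send_rows([
  [0.2,0,0,-0.0005,0],
  [0.2,0,0,-0.0005,0],
  [0.2,0,0,0,0],
])

```text
time: 14.9
tool_pos: [0.5025, 0.3397, 0.1385]
tool_rot: [3.14, -0.0, 1.942]
contact_force: [-0.7, 2.0, 2.0]
opening: 0.0291
grip_force: 25.0
```

Touching with about 5 N. Release, rise, and check.

send_rows([
  [0.35,0,0,0,0],
  [0.5,0,0,0,0],
  [0.7,0,0,0,0],
  [0.8,0,0,0,0],
  [0.8,0,0,0,0],
])

```text
time: 15.4
tool_pos: [0.5023, 0.3393, 0.1378]
tool_rot: [3.142, 0.0, 1.942]
contact_force: [-0.2, -0.1, -0.4]
opening: 0.0595
grip_force: 0.0
```

send_rows([
  [0.8,0,0,0.01,0],
  [0.8,0,0,0.03,0],
  [0.8,0,0,0.04,0],
  [0.8,0,0,0.013,0],
  [0.8,0,0,0,0],
])

```text
time: 15.9
tool_pos: [0.5035, 0.34, 0.2343]
tool_rot: [3.135, -0.001, 1.942]
contact_force: [0.3, -1.1, -0.7]
opening: 0.0734
grip_force: 0.0
```

send_rows([
  [0.8,0.0085,-0.0362,0,0],
  [0.8,0.0085,-0.0362,0,0],
  [0.8,0.0086,-0.036,0,0],
  [0.8,0,0,0,0],
  [0.8,0,0,0,0],
])

```text
time: 16.4
tool_pos: [0.5276, 0.2303, 0.23]
tool_rot: [-3.14, -0.001, 1.94]
contact_force: [-0.2, 0.6, 0.5]
opening: 0.0736
grip_force: 0.0
```

```bash
cat > chk.py <<'E'
from h import *
from scipy.optimize import least_squares
def chk(L,tag=None):
    for n in('scene','side'):
        p,d,K,M=grab(n); X=cloud(d,K,M)
        if tag: cv2.imwrite(f'pics/{n}{tag}.png',p[:,:,::-1])
        for nm,lo,hi,r,t in L:
            m=(np.hypot(X[...,0]-t[0],X[...,1]-t[1])<.045)&(X[...,2]>lo)&(X[...,2]<hi); P=X[m]
            if len(P)>10: print(n,nm,len(P),least_squares(lambda q:np.hypot(*(P[:,:2]-q).T)-r,t,loss='soft_l1',f_scale=.002).x.round(4))
E
python3 - <<'E'
from chk import *
s=observe();print(s['tool_pos'],s['tool_rot'],s['opening'],s['time'])
chk([('drneck',.13,.173,.015,(.5025,.34)),('drbulb',.063,.073,.026,(.5025,.34)),('fr',.115,.135,.015,(.528,.231)),('vase',.06,.15,.0358,(.549,.116))],6)
E
```

```text
[0.52764621 0.23031282 0.2300249 ] [-3.14012043e+00 -5.70646316e-04  1.93986312e+00] 0.07355443458268099 16.4
scene drneck 320 [0.5017 0.3398]
scene drbulb 105 [0.5011 0.3393]
scene fr 125 [0.5278 0.231 ]
scene vase 1242 [0.5487 0.1159]
side drneck 224 [0.5032 0.3415]
side drbulb 75 [0.5031 0.3424]
side fr 98 [0.529  0.2321]
side vase 1117 [0.5496 0.1166]
```

The drilled base is now centred on the pad. Grasp the fresh base.

send_rows([
  [0.8,0,0.0005,-0.02,0],
  [0.8,0,0,-0.035,0],
  [0.8,0,0,-0.03,0],
  [0.8,0,0,-0.015,0],
  [0.8,0,0,0,0],
])

```text
time: 17.0
tool_pos: [0.5258, 0.2322, 0.1281]
tool_rot: [-3.136, -0.001, 1.944]
contact_force: [0.3, 0.8, -0.4]
opening: 0.0734
grip_force: 0.0
```

send_rows([
  [0.5,0,0,0,0],
  [0.5,0,0,0,0],
  [0.3,0,0,0,0],
  [0.2,0,0,0,0],
  [0.2,0,0,0,0],
], grip_force=30)

```text
time: 17.5
tool_pos: [0.5281, 0.2314, 0.1314]
tool_rot: [3.141, 0.0, 1.942]
contact_force: [-0.9, 0.2, 0.8]
opening: 0.0381
grip_force: 0.0
```

send_rows([
  [0.2,0,0,0,0],
  [0.2,0,0,0,0],
  [0.2,0,0,0,0],
])

```text
time: 17.8
tool_pos: [0.5281, 0.2314, 0.1311]
tool_rot: [3.141, 0.0, 1.942]
contact_force: [-0.2, -0.0, 1.4]
opening: 0.029
grip_force: 30.0
```

send_rows([
  [0.2,0,0,0.01,0],
  [0.2,0,0,0.025,0],
  [0.2,0,0,0.04,0],
  [0.2,0,0,0.045,0],
  [0.2,0,0,0.04,0],
])

```text
time: 18.3
tool_pos: [0.5273, 0.2313, 0.2928]
tool_rot: [-3.141, -0.0, 1.942]
contact_force: [-0.0, 0.7, -4.2]
opening: 0.0293
grip_force: 30.0
```

send_rows([
  [0.2,0,0,0.03,0],
  [0.2,0,0,0.014,0],
  [0.2,0,-0.01,0,-0.05],
  [0.2,0,-0.02,0,-0.1],
  [0.2,0,-0.03,0,-0.13],
])

```text
time: 18.8
tool_pos: [0.5272, 0.1718, 0.3344]
tool_rot: [-3.14, -0.0, 1.66]
contact_force: [0.6, -0.1, -4.7]
opening: 0.029
grip_force: 30.0
```

send_rows([
  [0.2,0,-0.035,0,-0.13],
  [0.2,0,-0.035,0,-0.13],
  [0.2,0,-0.035,0,-0.13],
  [0.2,-0.001,-0.035,0,-0.13],
  [0.2,-0.001,-0.035,0,-0.13],
])

```text
time: 19.3
tool_pos: [0.5251, -0.0049, 0.3347]
tool_rot: [-3.14, 0.001, 1.007]
contact_force: [0.6, -0.0, -4.0]
opening: 0.0291
grip_force: 30.0
```

send_rows([
  [0.2,-0.001,-0.035,0,-0.13],
  [0.2,0,-0.035,0,-0.13],
  [0.2,0,-0.03,0,-0.13],
  [0.2,0,-0.025,0,-0.13],
  [0.2,0,-0.02,0,-0.1],
])

```text
time: 19.8
tool_pos: [0.5242, -0.1501, 0.3345]
tool_rot: [-3.141, 0.001, 0.386]
contact_force: [0.6, 0.0, -4.3]
opening: 0.0288
grip_force: 30.0
```

send_rows([
  [0.2,0,-0.015,0,-0.052],
  [0.2,0,-0.013,0,0],
  [0.2,0,-0.01,0,0],
  [0.2,0,-0.006,0,0],
  [0.2,0,0,0,0],
])

```text
time: 20.3
tool_pos: [0.5249, -0.1929, 0.3347]
tool_rot: [-3.141, 0.0, 0.34]
contact_force: [0.0, 1.5, -4.4]
opening: 0.0289
grip_force: 30.0
```

send_rows([
  [0.2,0,0,0,0],
  [0.2,0,0,0,0],
])

```text
time: 20.5
tool_pos: [0.525, -0.1919, 0.335]
tool_rot: [-3.141, -0.0, 0.341]
contact_force: [-0.2, 0.2, -4.0]
opening: 0.0295
grip_force: 30.0
```

```bash
python3 - <<'E'
from chk import *
s=observe();print(s['tool_pos'],s['tool_rot'],s['opening'],s['grip_force'],s['contact_force'],s['time'])
t=s['tool_pos']; z=t[2]-.117
chk([('neck',z+.095,z+.105,.015,t[:2]),('bulb',z+.043,z+.053,.026,t[:2])],7)
p,d,K,M=grab('wrist'); cv2.imwrite('pics/w7.png',p[:,:,::-1]); np.savez('w7.npz',p=p,d=d,K=K,M=M)
E
```

```text
[ 0.52496619 -0.19190483  0.33495128] [-3.14148729e+00 -2.18624331e-04  3.40890849e-01] 0.02950198410484902 29.998998641967773 [-0.19299922  0.20432044 -4.04789925] 20.5
scene neck 56 [ 0.5249 -0.1923]
scene bulb 89 [ 0.5247 -0.1927]
side neck 94 [ 0.5264 -0.1912]
side bulb 135 [ 0.5264 -0.1907]
```

View pics/w7.png

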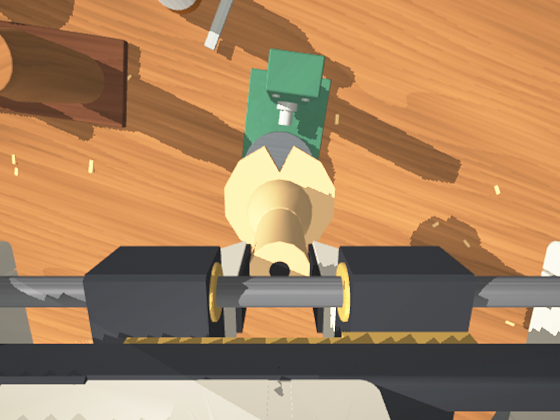

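The wrist picture shows the fresh base held upright, its notch near (280,160) towards the guide (287,112). The yaw still lacks one turn row of -0.131, so I'll finish the turn and lower to just above the table.

send_rows([
  [0.2,0,0,0,-0.07],
  [0.2,0,0,-0.01,-0.061],
  [0.2,0,0,-0.03,0],
  [0.2,0,0,-0.04,0],
  [0.2,0,0,-0.04,0],
])

```text
time: 21.15
tool_pos: [0.5251, -0.1924, 0.2141]
tool_rot: [3.14, -0.001, 0.209]
contact_force: [0.1, -0.9, -4.3]
opening: 0.029
grip_force: 30.0
```

send_rows([
  [0.2,0,0,-0.03,0],
  [0.2,0,0,-0.018,0],
  [0.2,0,0,-0.008,0],
  [0.2,0,0,0,0],
  [0.2,0,0,0,0],
])

```text
time: 21.65
tool_pos: [0.5256, -0.1929, 0.1601]
tool_rot: [3.14, -0.002, 0.209]
contact_force: [0.4, -0.4, -3.3]
opening: 0.0291
grip_force: 30.0
```

```bash
python3 - <<'E'
from chk import *
s=observe();print(s['tool_pos'],s['tool_rot'],s['opening'],s['grip_force'],s['contact_force'],s['time'])
t=s['tool_pos']; z=t[2]-.117
chk([('bulb',z+.043,z+.053,.026,t[:2])],8)
p,d,K,M=grab('wrist'); cv2.imwrite('pics/w8.png',p[:,:,::-1]); np.savez('w8.npz',p=p,d=d,K=K,M=M)
X=cloud(d,K,M)
# foot top plane: points & notch apex; bearings in foot-top plane
zt=z+.018; h=np.hypot(X[...,0]-t[0],X[...,1]-t[1])
m=(abs(X[...,2]-zt)<.006)&(h<.055)&(p[...,0]>150)
print('foot',m.sum(),np.median(X[m][:,2])-.018)
m=m.astype(np.uint8); cs,_=cv2.findContours(m,cv2.RETR_EXTERNAL,cv2.CHAIN_APPROX_NONE); c=max(cs,key=cv2.contourArea)[:,0]
W=ray(c,zt,K,M)[:,:2]; rel=W-t[:2]; a=np.rad2deg(np.arctan2(rel[:,1],rel[:,0])); r=np.hypot(*rel.T)
for k in range(-80,110,4):
    q=r[(a>=k)&(a<k+4)]; print((k,(q.max()*1000).round(1),(q.min()*1000).round(1)) if len(q) else (k,),end=' ')
print()
# rim fit for foot centre
s_=(r>.044)&(abs(a-12)>20)&(a>-75)&(a<100)
print('foot c',least_squares(lambda q:np.hypot(*(W[s_]-q).T)-.0488,t[:2],loss='soft_l1',f_scale=.001).x)
C=p.astype(int); g=(C[...,1]>C[...,0]*1.3)
for lo,hi in((.006,.02),(.195,.21)):
    mm=g&(X[...,2]>lo)&(X[...,2]<hi); print(lo,mm.sum(),cv2.minAreaRect(X[mm][:,:2].astype(np.float32)*1000) if mm.sum()>50 else '')
E
```

```text
[ 0.5256313  -0.19287395  0.16005658] [ 3.14014613e+00 -1.61054753e-03  2.08952022e-01] 0.029072600259956494 29.99890297651291 [ 0.39091643 -0.41120467 -3.3256365 ] 21.65
scene bulb 74 [ 0.5255 -0.194 ]
side bulb 81 [ 0.5278 -0.1916]
foot 5057 0.043641154118872275
(-80, np.float64(49.1), np.float64(28.8)) (-76, np.float64(49.1), np.float64(28.0)) (-72, np.float64(49.4), np.float64(28.1)) (-68, np.float64(50.0), np.float64(27.4)) (-64, np.float64(50.4), np.float64(26.3)) (-60, np.float64(50.0), np.float64(26.0)) (-56, np.float64(49.0), np.float64(25.5)) (-52, np.float64(48.9), np.float64(24.7)) (-48, np.float64(49.1), np.float64(24.4)) (-44, np.float64(49.3), np.float64(24.0)) (-40, np.float64(49.8), np.float64(23.8)) (-36, np.float64(50.3), np.float64(23.2)) (-32, np.float64(50.3), np.float64(22.6)) (-28, np.float64(49.4), np.float64(22.6)) (-24, np.float64(49.2), np.float64(22.3)) (-20, np.float64(48.8), np.float64(21.7)) (-16, np.float64(49.1), np.float64(22.1)) (-12, np.float64(49.6), np.float64(21.4)) (-8, np.float64(50.1), np.float64(20.8)) (-4, np.float64(49.1), np.float64(21.5
[... 708 characters left out ...]
at64(47.0), np.float64(22.8)) (72, np.float64(47.3), np.float64(23.1)) (76, np.float64(47.4), np.float64(23.9)) (80, np.float64(47.9), np.float64(24.4)) (84, np.float64(48.2), np.float64(24.7)) (88, np.float64(47.6), np.float64(25.2)) (92, np.float64(47.1), np.float64(25.8)) (96, np.float64(46.8), np.float64(25.7)) (100, np.float64(46.8), np.float64(26.5)) (104, np.float64(47.1), np.float64(27.5)) (108, np.float64(47.5), np.float64(28.6)) 
foot c [ 0.52540926 -0.19403276]
0.006 7583 ((560.0859375, -184.13766479492188), (191.0471649169922, 114.92436218261719), 12.135061264038086)
0.195 8120 ((626.3992309570312, -170.17283630371094), (23.57235336303711, 50.269344329833984), 12.116142272949219)
```

View pics/w8.png

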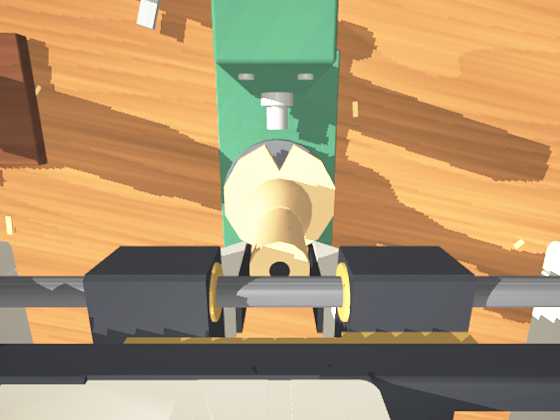

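The picture shows the notch (apex about 279,168) nearly in line with the guide tube (tip about 277,128), and the foot over the dark table. I'll do one fine fit of the notch and guide lines.

```bash
python3 - <<'E'
from chk import *
s=observe();print(s['tool_pos'],s['tool_rot'])
p,d,K,M=grab('wrist'); X=cloud(d,K,M); t=s['tool_pos']; zb=t[2]-.117; zt=zb+.018
m=((abs(X[...,2]-zt)<.006)&(np.hypot(X[...,0]-t[0],X[...,1]-t[1])<.055)&(p[...,0]>150)).astype(np.uint8)
cs,_=cv2.findContours(m,cv2.RETR_EXTERNAL,cv2.CHAIN_APPROX_NONE); c=max(cs,key=cv2.contourArea)[:,0]
W=ray(c,zt,K,M)[:,:2]; ct=t[:2]
for _ in range(3):
    rel=W-ct; a=np.rad2deg(np.arctan2(rel[:,1],rel[:,0])); r=np.hypot(*rel.T)
    k=(r>.044)&(abs(a-12)>20)&(abs(a-12)<85)
    ct=least_squares(lambda q:np.hypot(*(W[k]-q).T)-.0488,ct,loss='soft_l1',f_scale=.001).x
e=np.array([np.cos(.2108),np.sin(.2108)]); n=np.array([-e[1],e[0]])
lon,lat=rel@e,rel@n
print('foot c',ct,'lon/lat',ct@e,ct@n)
for lo,hi in((.030,.034),(.034,.038),(.038,.042),(.042,.046)):
    q=(lon>lo)&(lon<hi)&(abs(lat)<.016); L=lat[q&(lat>0)] ; Rr=lat[q&(lat<0)]; print(lo,L.mean().round(4) if len(L) else 0,Rr.mean().round(4) if len(Rr) else 0)
# guide: bright grey, z .03-.05
C=p.astype(int); u,v=np.meshgrid(range(560),range(420))
g=(C.max(-1)-C.min(-1)<25)&(C.min(-1)>110)&(u>255)&(u<300)&(v>85)&(v<135)
vs,us=np.nonzero(g); print('guide px',us.min(),us.max(),vs.min(),vs.max(),g.sum())
P=X[g]; print(np.median(P,0),P.min(0),P.max(0)); 
tip=g&(v>108); P=X[tip][:,:2]; print('guide lat',np.median(P@n),(P@n).min(),(P@n).max(),'lon min',np.percentile(P@e,2))
gr=(C[...,1]>C[...,0]*1.3)&(X[...,2]>.006)&(X[...,2]<.02); Q=X[gr][:,:2]; print('plate lat',np.percentile(Q@n,[.2,99.8]),(np.percentile(Q@n,[.2,99.8])).mean())
gr=(C[...,1]>C[...,0]*1.3)&(X[...,2]>.19)&(X[...,2]<.21); Q=X[gr][:,:2]; print('up lat',np.percentile(Q@n,[.2,99.8]).mean(),'near',np.percentile(Q@e,.5))
E
```

```text
[ 0.5256178  -0.19291731  0.16019427] [ 3.13982489e+00 -2.01842274e-03  2.08867771e-01]
foot c [ 0.52483065 -0.19405299] lon/lat 0.4726088209054242 -0.2995741528818655
0.03 0.0031 -0.0033
0.034 0.0052 -0.0056
0.038 0.0073 -0.0077
0.042 0.0098 -0.0103
guide px 261 292 92 128 904
[ 0.60381789 -0.17539567  0.04800178] [ 0.58341112 -0.18746319  0.01089966] [ 0.61742607 -0.15798648  0.34547589]
guide lat -0.2971466798805027 -0.3054564325589668 -0.2876633029924824 lon min 0.5359368074391512
plate lat [-0.35434584 -0.24012272] -0.29723427845239037
up lat -0.29730583684765155 near 0.5652251635142129
```

Yaw is right to about 0.3°. The foot needs +2.4 mm in y. Shift and lower gently.

send_rows([
  [0.2,0.0002,0.0012,0,0.004],
  [0.2,0,0.0012,0,0],
  [0.2,0,0,-0.004,0],
  [0.2,0,0,-0.003,0],
  [0.2,0,0,0,0],
])

```text
time: 22.35
tool_pos: [0.5247, -0.19, 0.1511]
tool_rot: [-3.141, 0.001, 0.213]
contact_force: [0.3, -0.1, -3.6]
opening: 0.0288
grip_force: 30.0
```

send_rows([
  [0.2,0,0,-0.002,0],
  [0.2,0,0,-0.001,0],
  [0.2,0,0,0,0],
  [0.2,0,0,0,0],
])

```text
time: 22.75
tool_pos: [0.5251, -0.1902, 0.1489]
tool_rot: [3.141, 0.0, 0.213]
contact_force: [0.1, -0.2, -3.8]
opening: 0.0292
grip_force: 30.0
```

```bash
cat > foot.py <<'E'
from chk import *
def foot(zoff=None,zb=None,c0=None):
    s=observe(); p,d,K,M=grab('wrist'); X=cloud(d,K,M); t=s['tool_pos']; zb=zb or t[2]-.117; zt=zb+.018
    ct=np.array(c0) if c0 is not None else t[:2]
    m=((abs(X[...,2]-zt)<.006)&(np.hypot(X[...,0]-ct[0],X[...,1]-ct[1])<.055)&(p[...,0]>150)).astype(np.uint8)
    cs,_=cv2.findContours(m,cv2.RETR_EXTERNAL,cv2.CHAIN_APPROX_NONE); c=max(cs,key=cv2.contourArea)[:,0]
    W=ray(c,zt,K,M)[:,:2]
    for _ in range(3):
        rel=W-ct; a=np.rad2deg(np.arctan2(rel[:,1],rel[:,0])); r=np.hypot(*rel.T)
        k=(r>.044)&(abs(a-12)>20)&(abs(a-12)<(85 if c0 is None else 180))
        ct=least_squares(lambda q:np.hypot(*(W[k]-q).T)-.0488,ct,loss='soft_l1',f_scale=.001).x
    e=np.array([np.cos(.2108),np.sin(.2108)]); n=np.array([-e[1],e[0]]); rel=W-ct; lon,lat=rel@e,rel@n
    print('tcp',t,s['tool_rot'],'foot',ct.round(4),'lon/lat',(ct@e).round(4),(ct@n).round(4))
    for lo,hi in((.034,.038),(.038,.042),(.042,.046)):
        q=(lon>lo)&(lon<hi)&(abs(lat)<.016); L=lat[q&(lat>0)] ; Rr=lat[q&(lat<0)]; print(lo,((L.mean()+Rr.mean())/2).round(5),end=' ')
    C=p.astype(int); G=(C[...,1]>C[...,0]*1.3)
    for lo,hi in((.006,.02),(.19,.21)):
        Q=X[G&(X[...,2]>lo)&(X[...,2]<hi)][:,:2]
        if len(Q)>50: print('green',lo,len(Q),'lat',np.percentile(Q@n,[.2,99.8]).mean().round(4),'lon',np.percentile(Q@e,[.5,99.5]).round(4),cv2.minAreaRect(Q.astype(np.float32)*1000)[2])
    return p
E
python3 -c "
from foot import *
foot()"
```

```text
tcp [ 0.52508959 -0.19020257  0.14885043] [3.14149259e+00 4.08647096e-05 2.12793098e-01] foot [ 0.5237 -0.1913] lon/lat 0.4721 -0.2966
0.034 3e-05 0.038 5e-05 0.042 2e-05 green 0.006 8238 lat -0.2972 lon [0.42   0.5905] 12.240575790405273
green 0.19 8462 lat -0.2972 lon [0.5652 0.5847] 12.286491394042969
```

send_rows([
  [0.2,0.0011,-0.0003,0,0],
  [0.2,0,0,-0.001,0],
  [0.2,0,0,-0.0007,0],
  [0.2,0,0,0,0],
  [0.2,0,0,0,0],
])

```text
time: 23.3
tool_pos: [0.5264, -0.1905, 0.1474]
tool_rot: [3.141, -0.0, 0.213]
contact_force: [0.9, 0.7, -3.4]
opening: 0.0289
grip_force: 30.0
```

send_rows([
  [0.2,0,0,-0.0005,0],
  [0.2,0,0,0,0],
  [0.2,0,0,0,0],
])

```text
time: 23.6
tool_pos: [0.5267, -0.1905, 0.1472]
tool_rot: [3.141, -0.001, 0.213]
contact_force: [1.4, 1.1, 2.0]
opening: 0.029
grip_force: 30.0
```

Contact (about 6 N). Release, then rise straight up.

send_rows([
  [0.33,0,0,0,0],
  [0.4,0,0,0,0],
  [0.5,0,0,0,0],
  [0.6,0,0,0,0],
  [0.7,0,0,0,0],
])

```text
time: 24.1
tool_pos: [0.526, -0.1905, 0.1465]
tool_rot: [-3.142, 0.0, 0.213]
contact_force: [0.1, -0.5, -0.5]
opening: 0.0563
grip_force: 0.0
```

send_rows([
  [0.8,0,0,0,0],
  [0.8,0,0,0.01,0],
  [0.8,0,0,0.03,0],
  [0.8,0,0,0.04,0],
  [0.8,0,0,0.04,0],
])

```text
time: 24.6
tool_pos: [0.5259, -0.1903, 0.2686]
tool_rot: [-3.142, 0.0, 0.213]
contact_force: [1.5, 0.5, 0.3]
opening: 0.0735
grip_force: 0.0
```

send_rows([
  [0.8,-0.02,-0.004,0.015,0],
  [0.8,-0.028,-0.006,0,0],
  [0.8,-0.02,-0.004,0,0],
  [0.8,0,0,0,0],
  [0.8,0,0,0,0],
])

```text
time: 25.1
tool_pos: [0.4585, -0.2046, 0.2825]
tool_rot: [3.141, -0.001, 0.212]
contact_force: [0.0, -0.2, 0.4]
opening: 0.0735
grip_force: 0.0
```

```bash
python3 - <<'E'
from foot import *
p=foot(zb=.030,c0=(.5245,-.1912)); cv2.imwrite('pics/w9.png',p[:,:,::-1])
chk([('fneck',.13,.18,.015,(.525,-.191)),('fbulb',.073,.083,.026,(.525,-.191)),('drneck',.13,.173,.015,(.5025,.34)),('vase',.06,.15,.0358,(.549,.116))],9)
E
```

```text
tcp [ 0.45852831 -0.20464437  0.28251599] [ 3.14055030e+00 -1.36411479e-03  2.12023593e-01] foot [ 0.5265 -0.1911] lon/lat 0.4749 -0.2971
0.034 -0.00032 0.038 -6e-05 0.042 0.00025 green 0.006 6232 lat -0.2971 lon [0.4131 0.6041] 12.024778366088867
scene fneck 225 [ 0.527  -0.1908]
scene fbulb 65 [ 0.5265 -0.191 ]
scene drneck 320 [0.5018 0.3399]
scene vase 1239 [0.5487 0.1158]
side fneck 311 [ 0.5282 -0.1895]
side fbulb 80 [ 0.5287 -0.1891]
side drneck 222 [0.5029 0.3413]
side vase 546 [0.5495 0.1166]
```

View pics/w9.png

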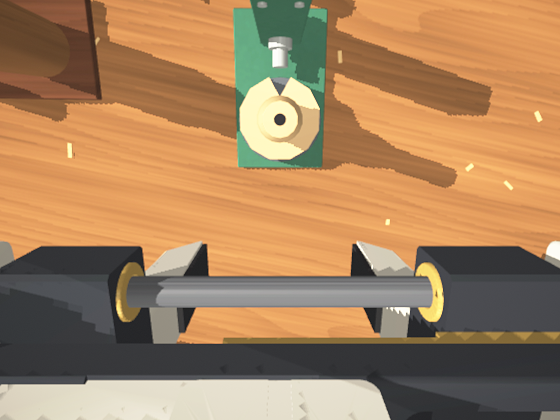

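The picture shows the fresh base upright on the table (280,119), its notch (280,85) in line with the guide (280,55). I'll check the position along the jig's x once more, using the same contour method for foot and table.

```bash
python3 - <<'E'
from chk import *
e=np.array([np.cos(.2108),np.sin(.2108)]); n=np.array([-e[1],e[0]])
for nm in('side','scene'):
    p,d,K,M=grab(nm); X=cloud(d,K,M)
    m=((abs(X[...,2]-.048)<.005)&(np.hypot(X[...,0]-.526,X[...,1]+.191)<.058)).astype(np.uint8)
    cs,_=cv2.findContours(m,cv2.RETR_EXTERNAL,cv2.CHAIN_APPROX_NONE); W=ray(max(cs,key=cv2.contourArea)[:,0],.048,K,M)[:,:2]
    ct=np.array([.526,-.191])
    for _ in range(4):
        r=np.hypot(*(W-ct).T); k=(r>.045)&(r<.053); ct=least_squares(lambda q:np.hypot(*(W[k]-q).T)-.0488,ct,loss='soft_l1',f_scale=.001).x
    print(nm,'foot',ct@e,ct@n,k.sum())
    f=np.load(nm+'5.npz'); p,d,K,M=[f[k] for k in 'pdKM']; X=cloud(d,K,M); C=p.astype(int)
    m=((np.hypot(X[...,0]-.525,X[...,1]+.191)<.06)&(abs(X[...,2]-.03)<.005)&(C.max(-1)-C.min(-1)<40)).astype(np.uint8)
    cs,_=cv2.findContours(m,cv2.RETR_EXTERNAL,cv2.CHAIN_APPROX_NONE); W=ray(max(cs,key=cv2.contourArea)[:,0],.030,K,M)[:,:2]; ct=np.array([.525,-.191])
    for _ in range(4):
        r=np.hypot(*(W-ct).T); k=(r>.049)&(r<.055); ct=least_squares(lambda q:np.hypot(*(W[k]-q).T)-.052,ct,loss='soft_l1',f_scale=.001).x
    print('table',ct@e,ct@n,k.sum(),len(W))
f=np.load('w2.npz'); p,d,K,M=[f[k] for k in 'pdKM']; X=cloud(d,K,M)
# same foot method on drilled in w2 + guide tip lon in current wrist picture
p,d,K,M=grab('wrist'); X=cloud(d,K,M); C=p.astype(int)
L=(X[...,:2]@e)-.4749; T=(X[...,:2]@n)+.2971; m=(abs(T)<.006)&(X[...,2]>.030)&(X[...,2]<.056)&(L>.053)&(L<.085)&(C.max(-1)-C.min(-1)<30)
print('guide tip',np.percentile(L[m],[1,5,20])+.4749,m.sum())
m=(abs(T)<.05)&(X[...,2]>.006)&(X[...,2]<.018)&(C[...,1]>C[...,0]*1.3); print('plate near',np.percentile(L[m],[.1,.5])+.4749)
E
```

```text
side foot 0.4753824035368552 -0.296877251514798 118
table 0.4738600611149445 -0.2974953609293474 153 153
scene foot 0.47709065615279034 -0.2951141530443806 63
table 0.47522632698721573 -0.29557314244231725 66 97
guide tip [0.53480513 0.53498939 0.53905656] 259
plate near [0.41291934 0.41307881]
```

Both bases are upright. The fresh base is within about 2 mm of the table's axis and the notch within about 0.5° of the guide, and the robot is clear, so I'm handing in.

```bash
python3 -c "
from cell import *
print(hand_in())"
```

```text
the job is handed in; nothing more can be done
None
```

I handed the job in at about 25 s of the 72 s: the drilled base stands upright within about 1 mm of the cork pad's centre, and the fresh base stands upright about 2 mm from the jig table's axis with its notch within about 0.5° of the guide; grip stayed at or below 30 N, I felt no knock on the jig, the vase had not moved, and I did not re-measure the oil bottle, bowl or gouge afterwards.

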